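Pack the soldering kit into its colour-coded tray

TASK

Pack the soldering kit into the grey tray, each thing standing upright and flat on the floor of its own bin: the flux tin in the red bin, the round solder dish in the blue bin, the standing pumice block in the yellow bin and the brass doming cube with the round hollow in the green bin. The flat grey rubber and the plain beech block look similar but are not part of the kit: leave them undisturbed where they are.

Things in the scene. Friction and masses are not known exactly. Their poses are not given: they have to be found in the camera images.
- flux_tin: upright tin with a square 49 x 49 mm body in white and orange and a narrower brown screw cap, 76 mm high in all (body up to 62 mm), closed; origin: centre of its underside; z up, x and y along its sides; grip the body squarely across, between two parallel sides. It belongs in the red bin
- solder_pot: small round cream-tan solder dish, open at the top, 48 mm across and 26 mm high; origin: centre of its underside; z up; grip it across the outside. It belongs in the blue bin
- pumice_block: grey-white rounded pumice block standing on its flat edge like a puck on its rim, 25 mm thick along its x, 45 mm wide along its y, 42 mm high; it leans a few hundredths of a radian on its slightly rounded foot; origin: centre of its underside; z up; grip it across its 25 mm thickness (x). It belongs in the yellow bin
- brass_block: brass-coloured doming cube, 45 mm, with a round dark hollow in the top face; origin: centre of its underside; z up, x and y along its sides; about 0.5 kg; grip it squarely across, between two parallel sides. It belongs in the green bin
- eraser: look-alike that is not part of the kit: small grey-white rubber block lying flat, 18 mm along its x, 42 mm along its y, 12 mm high; origin: centre of its underside. It stays where it lies. Near it hangs a fixed lamp tube, its underside 0.24 m above the bench, over x > 0.59, y < -0.25: keep the hand clear
- beech_block: look-alike that is not part of the kit: plain pale beech block, 42 x 42 mm and 40 mm high, no hollow in its top; origin: centre of its underside. It stays where it stands. (Fixed obstacles: a wooden strip 88 mm high runs away from the robot between the left and right benches, from y = 0 to -0.05; a torch stand 0.33 m high near x 0.4, y 0.24)
- bin_red: low square red plastic bin, fixed; four such bins stand 2 x 2, edge to edge (centres 72 mm apart), in a fixed grey tray 156 mm square with an 8 mm rim; which colour is in which quarter changes. Outside 71.5 mm, inside 66.5 mm square. Origin: centre of its underside, 4 mm above the bench; inner floor 2.5 mm and wall tops 9 mm above the origin; x, y along its sides
- bin_blue: low square blue plastic bin, fixed; four such bins stand 2 x 2, edge to edge (centres 72 mm apart), in a fixed grey tray 156 mm square with an 8 mm rim; which colour is in which quarter changes. Outside 71.5 mm, inside 66.5 mm square. Origin: centre of its underside, 4 mm above the bench; inner floor 2.5 mm and wall tops 9 mm above the origin; x, y along its sides
- bin_yellow: low square yellow plastic bin, fixed; four such bins stand 2 x 2, edge to edge (centres 72 mm apart), in a fixed grey tray 156 mm square with an 8 mm rim; which colour is in which quarter changes. Outside 71.5 mm, inside 66.5 mm square. Origin: centre of its underside, 4 mm above the bench; inner floor 2.5 mm and wall tops 9 mm above the origin; x, y along its sides
- bin_green: low square green plastic bin, fixed; four such bins stand 2 x 2, edge to edge (centres 72 mm apart), in a fixed grey tray 156 mm square with an 8 mm rim; which colour is in which quarter changes. Outside 71.5 mm, inside 66.5 mm square. Origin: centre of its underside, 4 mm above the bench; inner floor 2.5 mm and wall tops 9 mm above the origin; x, y along its sides

How it is judged (in metres and radians):
At the end, for the whole second after the job is handed in: The tin in the red, the dish in the blue, the pumice in the yellow and the brass cube in the green bin: each at rest on the bin's floor (underside within 6 mm above the bin's origin), centred within 24 mm, upright within 0.2 rad; the rubber and the beech block within 15 mm of where they started (horizontal distance between flux_tin and bin_red below 0.024 m and z of flux_tin in the frame of bin_red between -0.002 and 0.006 m and angle between each of flux_tin, solder_pot, pumice_block, brass_block's own z axis and vertical below 0.2 rad and linear speed of each of flux_tin, solder_pot, pumice_block, brass_block below 0.02 m/s and horizontal distance between solder_pot and bin_blue below 0.024 m and z of solder_pot in the frame of bin_blue between -0.002 and 0.006 m and horizontal distance between pumice_block and bin_yellow below 0.024 m and z of pumice_block in the frame of bin_yellow between -0.002 and 0.006 m and horizontal distance between brass_block and bin_green below 0.024 m and z of brass_block in the frame of bin_green between -0.002 and 0.006 m and distance of each of eraser, beech_block from where it was at the start of the episode below 0.015 m); the robot touches nothing.
It fails at once if the rubber block that does not belong to the kit is moved by more than 15 mm (distance of eraser from where it was at the start of the episode above 0.015 m).
It fails at once if the beech block that does not belong to the kit is moved by more than 15 mm (distance of beech_block from where it was at the start of the episode above 0.015 m).
It also fails if it takes over 120 s, if anything falls off the work surface, if the arm or the gripper's body presses on something with over 40 N, if the wrist force passes 120 N, or if a joint passes its speed limit or range.

ROBOT

A 7-joint arm with a two-finger parallel gripper is mounted at the origin on a cart in front of the work surface, level with it; the furniture and walls round the work are solid. World frame = base frame: x ahead of the robot, y to its left, z up, the work surface at z = 0. Lengths are in mm, angles in rad, forces in N, time in s.
With the tool pointing down it reaches from about 400 to 875 mm from the base axis. Payload 4.4 kg.
Tool frame: the origin (TCP) lies midway between the tips of the shut fingers; the grasp point (between the pads) lies 19 mm behind it; z points along the fingers, y is the line along which they close (so a half turn about z gives the same grasp; the last joint's range is limited). The gripper opens to 85 mm and grips with 20 to 120 N. Pads are 22 mm wide; open, the fingers measure 114 mm over their backs; the gripper's body (76 mm by 85 mm) begins 54 mm behind the grasp point. The pads swing forward as they close: fully open they stand 13 mm farther back than shut.
Start: joints at [1.232, 0.628, 0.038, 1.517, -0.027, 0.996, -0.02], TCP at [175.156, -625.97, 231.313] pointing down, gripper open.
Joint ranges: [-3.06, 3.06], [-0.37, 2.12], [-1.25, 1.32], [0.18, 2.47], [-1.1, 4.24], [0.23, 1.98], [-2.94, 2.94]. Speed limits (rad/s): [2.57, 2.57, 3.14, 3.14, 3.14, 3.14, 3.14].

INTERFACE

Orientations are given as [roll, pitch, yaw] about the fixed x, y, z axes, in that order (R = Rz(yaw) Ry(pitch) Rx(roll)).
In Python, from cell import ctrl, get_image, get_calibration gives the robot as it stands.
- The arm moves only by the shell command python3 -m creep 'ROWS'. ROWS is JSON, a list of rows, each an object of numbers: "dx", "dy", "dz": the shift along the world's x, y, z normalised to -1 to 1, where 1 is 0.4 m; "rx", "ry", "rz": the turn, a rotation vector about the world's x, y, z normalised to -1 to 1, where 1 is 2 pi rad; "grip": the closure, from -1 (fully open) to 1 (shut). A call has exactly 5 rows; each row is the pose to reach, as a shift and turn from the pose commanded when the call began, turning the shorter way round; what a row does not reach only later rows make up. A row lasts 1/8 s, in which the tool goes at most 62.5 mm and 10.7 degrees, less where a joint would pass 70% of its speed; a pose out of reach is approached as far as the arm can. A call with a number of a shift or a turn outside -1 to 1 is refused whole. A call with a gripper value outside its range is refused whole. The fingers move at their own pace and stop on an object; the grip force is fixed at half the most. Time passes only in rows, so rows that repeat a pose let the fingers close, or fill a call up. It gives the time, the measured TCP pose, the force, the opening and the grip force at its end, in the units of the state.
- ctrl.read_state(): the state, without advancing time (a new reading comes with each control period).
- get_image(name): name is "scene" or "top" or "wrist"; returns the picture (400x640x3 uint8, red, green, blue); there is no depth.
- get_calibration(name): a dict with "mtx" (3x3 intrinsics, pixels), "world_from_camera" (4x4, takes a point from camera to world coordinates). Camera axes: x right, y down, z forward; pixel columns grow to the right and rows downward; lengths in mm; the calibration is good to about 2 mm. The wrist camera is an equidistant fisheye: a pixel r from the principal point sees the ray r / f radians off the axis. A picture is of the moment at which its call begins: read the wrist's pose just before it. get_calibration takes no time and is no camera call; for the wrist camera it gives the pose at the moment of the call.
- ctrl.finish_job(): hands the job in; it is judged then, once.
The state is a dict: "clock": time; "qpos": joint angles; "qd": joint speeds; "tau": joint torques, N m; "eef_pos": TCP position; "tool_rot": TCP orientation; "force": force on the tool from outside, world axes, zero at the start; "torque": the same for the moment, N m; "width": finger opening in mm; "gripper_force": force on a finger pad.
Only numpy, scipy, OpenCV 4.12 (cv2) and the standard library are available. Lean on these libraries where they do the work, as an engineer would, in place of code of your own. Each camera call takes 0.05 s, during which the arm holds its last target. There are 200 camera calls.

## Working session

There is one attempt and no reset: what is moved stays moved. The work goes in short steps, Python scripts to look and compute and a shell command to move; the robot and the scene stay as the last step left them, time stands still between calls to the robot, and variables do not carry over. Pictures are saved under pics/ and viewed, at most 17 in all, crops included, and the job is handed in when it is done.

```bash
mkdir -p pics
python3 - <<'E'
from cell import ctrl,get_image,get_calibration
import cv2
s=ctrl.read_state();print(s)
for n in("scene","top"):
    c=get_calibration(n);print(n,c["mtx"],c["world_from_camera"])
    cv2.imwrite(f"pics/{n}0.png",get_image(n)[:,:,::-1])
E
```

```text
{'clock': 0.0, 'qpos': array([ 1.2322081 ,  0.62933551,  0.03845453,  1.51839562, -0.02698043,
        0.99629953, -0.01999406]), 'qd': array([ 0.00211454, -0.0003109 ,  0.00055187,  0.00127228,  0.00083834,
       -0.00079083,  0.00070411]), 'tau': array([ 6.29326018e-05, -5.63419175e+01,  1.22631177e+00, -1.93451160e+01,
        1.09681534e-02,  1.03109048e-02,  2.19728065e-06]), 'eef_pos': array([ 174.96363801, -625.34503342,  230.38737991]), 'tool_rot': array([-3.13967363e+00,  4.92115047e-05,  2.72794059e-01]), 'force': array([ 0.36088537,  0.6424377 , -0.09297886]), 'torque': array([-0.01599109,  0.02947416, -0.02155473]), 'gripper_force': 0.0, 'width': 85.53806069753524}
scene [[404.71999443   0.         319.44353043]
 [  0.         404.71999443 196.31089451]
 [  0.           0.           1.        ]] [[-8.45911899e-01 -2.49004105e-01  4.71624866e-01  1.16318472e+02]
 [-5.33099348e-01  4.20372129e-01 -7.34229091e-01  6.14937133e+02]
 [-1.54318909e-02 -8.72516034e-01 -4.88341712e-01  5.18426083e+02]
 [ 0.00000000e+00  0.00000000e+00  0.00000000e+00  1.00000000e+00]]
top [[376.15729966   0.         314.76057944]
 [  0.         376.15729966 198.64425883]
 [  0.           0.           1.        ]] [[ 1.79827396e-02 -9.97900188e-01  6.22240791e-02  4.96826428e+02]
 [-9.99575556e-01 -1.93698062e-02 -2.17604880e-02 -7.03867216e+01]
 [ 2.29200634e-02 -6.18063553e-02 -9.97824957e-01  9.00150511e+02]
 [ 0.00000000e+00  0.00000000e+00  0.00000000e+00  1.00000000e+00]]
```

View pics/top0.png

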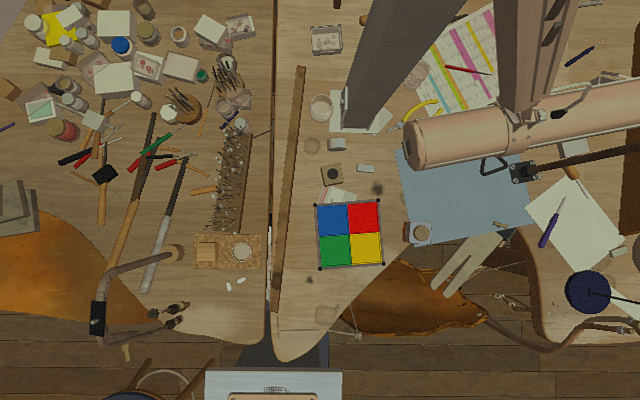

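View pics/scene0.png

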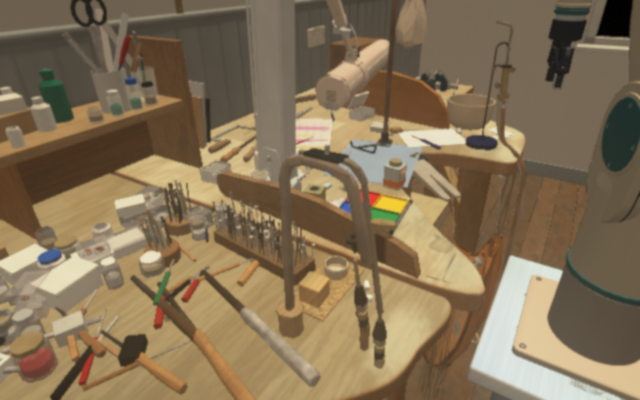

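The top view shows the tray at (350,234), brass near (332,174), the tin at (417,233), the beech block at (206,251), the dish at (241,251), the rubber near (366,168) and the pumice near (337,144). I'll enlarge to confirm.

Run:
```python
import cv2
a=cv2.imread("pics/top0.png")
cv2.imwrite("pics/cA.png",cv2.resize(a[130:280,300:440],None,fx=4,fy=4,interpolation=cv2.INTER_CUBIC)[:600])
l=cv2.resize(a[225:275,185:275],None,fx=5,fy=5,interpolation=cv2.INTER_CUBIC)
r=cv2.resize(a[80:130,295:365],None,fx=5,fy=5,interpolation=cv2.INTER_CUBIC)
cv2.imwrite("pics/cB.png",cv2.hconcat([l,r]))
```

```text
(no output)
```

View pics/cA.png

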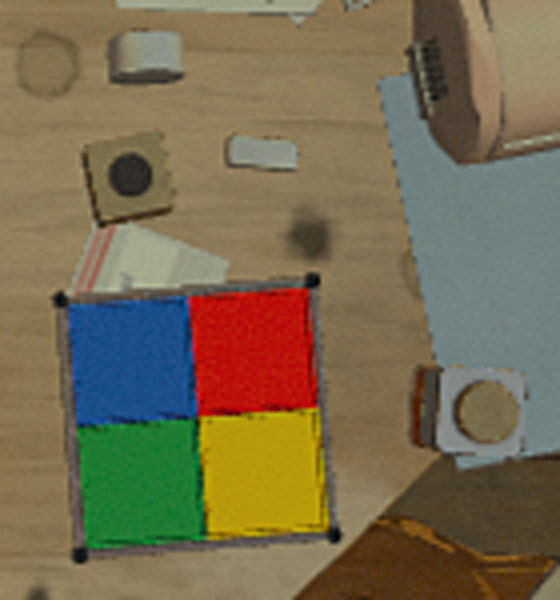

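View pics/cB.png

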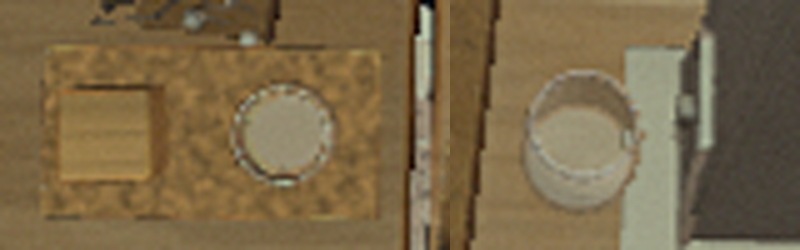

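Blue is upper left, red upper right, green lower left and yellow lower right. The brass hollow is at about (332.5,173.5), the pumice top at (337,140.5), the rubber at (365.5,168), the tin cap at (422,232.5), the dish rim at (242,252) and the beech block at (206,252).

```bash
cat > h.py <<'E'
import numpy as np,cv2
from cell import ctrl,get_image,get_calibration
from scipy.spatial.transform import Rotation as R
def ray(n,p,T=None):
    c=get_calibration(n);K=c["mtx"];T=c["world_from_camera"] if T is None else T
    d=np.array([(p[0]-K[0,2])/K[0,0],(p[1]-K[1,2])/K[1,1],1.])
    if n=="wrist":
        r=np.hypot(d[0],d[1]); d=np.array([d[0]*np.sin(r)/max(r,1e-9),d[1]*np.sin(r)/max(r,1e-9),np.cos(r)])
    return T[:3,3],T[:3,:3]@d
def at(n,p,z,T=None):
    o,d=ray(n,p,T);return (o+d*(z-o[2])/d[2])[:2].round(1)
def proj(n,P,T=None):
    c=get_calibration(n);K=c["mtx"];T=c["world_from_camera"] if T is None else T
    v=T[:3,:3].T@(np.array(P,float)-T[:3,3])
    if n=="wrist":
        rr=np.hypot(v[0],v[1]);th=np.arctan2(rr,v[2]);v=np.array([v[0]/max(rr,1e-9)*th,v[1]/max(rr,1e-9)*th,1])
    return (K@(v/v[2]))[:2].round(1)
E
python3 - <<'E'
from h import *
A=lambda u,v:(300+u/4-.37,130+v/4-.37)
B=lambda u,v:(185+u/5-.4,225+v/5-.4)
def go(nm,p,z):print(nm,at("top",p,z))
for n,p in dict(c1=(61,299),c2=(314,281),c3=(335,535),c4=(81,555)).items(): go(n,A(*p),12)
for n,p in dict(blue=(133,360),red=(254,352),green=(140,485),yel=(265,475)).items(): go(n,A(*p),6)
go("brassHollow",A(130,174),45)
for p in [(84,150),(163,132),(175,207),(100,225)]: go("bc",A(*p),45)
go("pum top",A(148,42),42);go("pumfoot",A(148,80),0)
for p in [(118,33),(180,31),(180,50),(118,52)]: go("pc",A(*p),40)
go("eraser",A(262,152),12);go("tincap",A(488,410),76)
for p in [(443,367),(523,370),(524,455),(440,455)]: go("tc",A(*p),62)
go("dish",B(285,134),26);go("beech",B(105,134),40)
for p in [(60,88),(150,88),(150,180),(60,180)]: go("bb",B(*p),40)
print(get_calibration("wrist"))
E
```

```text
c1 [538.6 -90.3]
c2 [ 552.2 -240.3]
c3 [ 402.9 -253.8]
c4 [ 389.  -104.7]
blue [ 503.5 -133.9]
red [ 509.5 -205.9]
green [ 429.8 -139.1]
yel [ 436.8 -213.2]
brassHollow [ 609.5 -127.8]
bc [ 622.7 -101.2]
bc [ 634.1 -146.4]
bc [ 591.  -153.8]
bc [ 579.8 -111.1]
pum top [ 686.8 -137.2]
pumfoot [ 672.9 -140.8]
pc [ 692.1 -119.9]
pc [ 694.1 -155.9]
pc [ 683. -156.]
pc [ 681.  -120.1]
eraser [ 628.7 -208.6]
tincap [ 479.1 -324.6]
tc [ 502.3 -303.6]
tc [ 501.4 -348.6]
tc [ 454.1 -349.2]
tc [ 453.3 -302. ]
dish [426.6  76.6]
beech [426.4 155.1]
bb [446.7 176. ]
bb [447.4 135.6]
bb [406.1 134.2]
bb [405.5 174.5]
{'mtx': array([[309.70691629,   0.        , 322.37763827],
       [  0.        , 309.70691629, 198.83763428],
       [  0.        ,   0.        ,   1.        ]]), 'world_from_camera': array([[ 2.69364053e-01, -9.26645386e-01, -2.62242895e-01,
         2.42063759e+02],
       [-9.63035993e-01, -2.59796057e-01, -7.11876689e-02,
        -6.07690411e+02],
       [-2.16394527e-03,  2.71724746e-01, -9.62372578e-01,
         3.73730059e+02],
       [ 0.00000000e+00,  0.00000000e+00,  0.00000000e+00,
         1.00000000e+00]])}
```

```bash
python3 -m creep '[{"dx":0.38,"dy":0.375,"dz":0,"rz":-0.0434,"grip":-1},{"dx":0.38,"dy":0.375,"dz":0,"rz":-0.0434,"grip":-1},{"dx":0.38,"dy":0.375,"dz":0,"rz":-0.0434,"grip":-1},{"dx":0.38,"dy":0.375,"dz":0,"rz":-0.0434,"grip":-1},{"dx":0.38,"dy":0.375,"dz":0,"rz":-0.0434,"grip":-1}]'
python3 -m creep '[{"dx":0.38,"dy":0.375,"dz":-0.05,"grip":-1},{"dx":0.38,"dy":0.375,"dz":-0.05,"grip":-1},{"dx":0.38,"dy":0.375,"dz":-0.05,"grip":-1},{"dx":0.38,"dy":0.375,"dz":-0.05,"grip":-1},{"dx":0.38,"dy":0.375,"dz":-0.05,"grip":-1}]'
python3 - <<'E'
from h import *
T=get_calibration("wrist")["world_from_camera"];a=get_image("wrist");cv2.imwrite("pics/w1.png",a[:,:,::-1]);np.save("w1.npy",T)
s=ctrl.read_state();print(s["eef_pos"],s["tool_rot"],s["width"])
for P in [(479,-325,76),(478,-325,62),(510,-205,6),(607,-128,45)]:print(P,proj("wrist",P,T))
E
```

```text
[ 175.04457952 -625.51516967  230.63000249] [-3.14019352e+00 -2.59065986e-05  2.72734172e-01] 85.38821874932987
(479, -325, 76) [ 153.1 -105.8]
(478, -325, 62) [157.4 -99.9]
(510, -205, 6) [121.2 -90.5]
(607, -128, 45) [ 101.9 -136.5]$[0]: bad value
$[0]: bad value
```

View pics/w1.png

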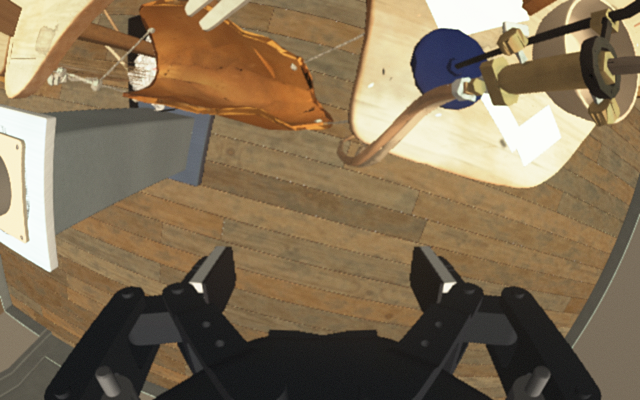

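The arm hasn't moved: the rows were refused, probably because every key is required. The picture shows the floor below the start pose.

```bash
python3 -m creep '[{"dx":0.38,"dy":0.375,"dz":0,"rx":0,"ry":0,"rz":-0.0434,"grip":-1},{"dx":0.38,"dy":0.375,"dz":0,"rx":0,"ry":0,"rz":-0.0434,"grip":-1},{"dx":0.38,"dy":0.375,"dz":0,"rx":0,"ry":0,"rz":-0.0434,"grip":-1},{"dx":0.38,"dy":0.375,"dz":0,"rx":0,"ry":0,"rz":-0.0434,"grip":-1},{"dx":0.38,"dy":0.375,"dz":0,"rx":0,"ry":0,"rz":-0.0434,"grip":-1}]'
```

```text
clock: 0.78
eef_pos: [329.5, -473.8, 231.1]
tool_rot: [-3.14, -0.001, 0.005]
force: [-0.5, -0.9, -0.3]
width: 85.5
gripper_force: 0.0
```

Works.

```bash
python3 -m creep '[{"dx":0.2,"dy":0.2,"dz":-0.02,"rx":0,"ry":0,"rz":0,"grip":-1},{"dx":0.37,"dy":0.37,"dz":-0.05,"rx":0,"ry":0,"rz":0,"grip":-1},{"dx":0.37,"dy":0.37,"dz":-0.05,"rx":0,"ry":0,"rz":0,"grip":-1},{"dx":0.37,"dy":0.37,"dz":-0.05,"rx":0,"ry":0,"rz":0,"grip":-1},{"dx":0.37,"dy":0.37,"dz":-0.05,"rx":0,"ry":0,"rz":0,"grip":-1}]'
python3 - <<'E'
from h import *
T=get_calibration("wrist")["world_from_camera"];a=get_image("wrist");cv2.imwrite("pics/w2.png",a[:,:,::-1]);np.save("w2.npy",T)
s=ctrl.read_state();print(s["eef_pos"],s["tool_rot"],s["width"])
for P in [(479,-325,76),(478,-325,62),(510,-205,6),(607,-128,45)]:print(P,proj("wrist",P,T))
E
```

```text
clock: 1.4
eef_pos: [475.5, -327.9, 210.9]
tool_rot: [-3.142, 0.001, 0.002]
force: [-0.6, -0.2, 0.5]
width: 85.1
gripper_force: 0.0
[ 473.99206415 -329.70052239  211.1016593 ] [ 3.14042334e+00  1.24031007e-03 -1.11392392e-03] 84.95580117713911
(479, -325, 76) [318.8 185.7]
(478, -325, 62) [318.9 183.3]
(510, -205, 6) [216.9 146.4]
(607, -128, 45) [141.1  68.3]
```

View pics/w2.png

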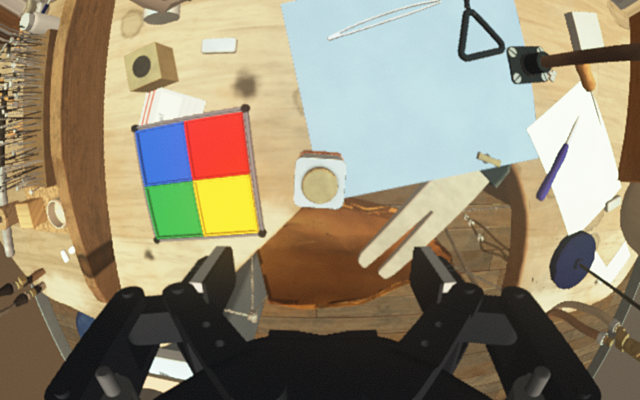

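Predictions match: cap seen at (319.5,187) against (318.8,185.7) predicted, brass hollow at (142,67).

Run:
```python
from h import *
T=np.load("w2.npy");w=lambda p,z:at("wrist",p,z,T)
print("cap",w((319.5,187),76),"tin",[w(p,62) for p in [(297,156),(345,157),(346,206),(294,204)]])
for n,p,z in [("blue",(163,152.5),6.5),("red",(218,145),6.5),("green",(175,210),6.5),("yel",(228,205),6.5),("brass",(142,67),45),("er",(219,45.5),12),("c1",(135,129),13),("c2",(246,108),13),("c3",(263,234),13),("c4",(157,240),13)]:print(n,w(p,z))
a=[ctrl.read_state()["eef_pos"] for _ in range(3)];print(a)
```

```text
cap [ 477.8 -325.7] tin [array([ 504.7, -304.1]), array([ 503.8, -349.8]), array([ 455.1, -351.7]), array([ 457.1, -300.3])]
blue [ 505.8 -131.5]
red [ 511.7 -206.6]
green [ 431.5 -140. ]
yel [ 438.7 -214.1]
brass [ 608.3 -129.2]
er [ 627.7 -211.5]
c1 [538.3 -95.3]
c2 [ 552.9 -243.6]
c3 [ 404.5 -257. ]
c4 [ 391.2 -108.2]
[array([ 473.99206415, -329.70052239,  211.1016593 ]), array([ 473.99206415, -329.70052239,  211.1016593 ]), array([ 473.99206415, -329.70052239,  211.1016593 ])]
```

```bash
python3 -m creep '[{"dx":0.008,"dy":0.005,"dz":-0.1,"rx":0,"ry":0,"rz":0,"grip":-1},{"dx":0.008,"dy":0.005,"dz":-0.23,"rx":0,"ry":0,"rz":0,"grip":-1},{"dx":0.008,"dy":0.005,"dz":-0.36,"rx":0,"ry":0,"rz":0,"grip":-1},{"dx":0.008,"dy":0.005,"dz":-0.473,"rx":0,"ry":0,"rz":0,"grip":-1},{"dx":0.008,"dy":0.005,"dz":-0.473,"rx":0,"ry":0,"rz":0,"grip":-1}]'
python3 -m creep '[{"dx":0,"dy":0,"dz":0,"rx":0,"ry":0,"rz":0,"grip":1},{"dx":0,"dy":0,"dz":0,"rx":0,"ry":0,"rz":0,"grip":1},{"dx":0,"dy":0,"dz":0,"rx":0,"ry":0,"rz":0,"grip":1},{"dx":0,"dy":0,"dz":0,"rx":0,"ry":0,"rz":0,"grip":1},{"dx":0,"dy":0,"dz":0,"rx":0,"ry":0,"rz":0,"grip":1}]'
```

```text
clock: 2.08
eef_pos: [473.8, -327.4, 19.4]
tool_rot: [-3.139, 0.007, -0.004]
force: [-1.2, -0.4, 1.6]
width: 85.5
gripper_force: 0.0
clock: 2.7
eef_pos: [479.6, -327.3, 24.7]
tool_rot: [3.139, -0.003, -0.0]
force: [-0.8, -1.4, 5.2]
width: 48.0
gripper_force: 61.6
```

```bash
python3 -m creep '[{"dx":0,"dy":0,"dz":0.08,"rx":0,"ry":0,"rz":0,"grip":1},{"dx":0.0,"dy":0.0,"dz":0.16,"rx":0,"ry":0,"rz":0,"grip":1},{"dx":0.03,"dy":0.1,"dz":0.16,"rx":0,"ry":0,"rz":0.008,"grip":1},{"dx":0.06,"dy":0.2,"dz":0.16,"rx":0,"ry":0,"rz":0.015,"grip":1},{"dx":0.08,"dy":0.299,"dz":0.16,"rx":0,"ry":0,"rz":0.015,"grip":1}]'
python3 -m creep '[{"dx":0,"dy":0,"dz":0,"rx":0,"ry":0,"rz":0,"grip":1},{"dx":0,"dy":0,"dz":-0.06,"rx":0,"ry":0,"rz":0,"grip":1},{"dx":0,"dy":0,"dz":-0.11,"rx":0,"ry":0,"rz":0,"grip":1},{"dx":0,"dy":0,"dz":-0.142,"rx":0,"ry":0,"rz":0,"grip":1},{"dx":0,"dy":0,"dz":-0.142,"rx":0,"ry":0,"rz":0,"grip":1}]'
```

```text
clock: 3.32
eef_pos: [511.7, -205.4, 87.9]
tool_rot: [3.14, -0.003, 0.095]
force: [0.0, 0.6, -1.9]
width: 47.5
gripper_force: 61.7
clock: 3.95
eef_pos: [510.7, -207.5, 30.0]
tool_rot: [3.14, -0.001, 0.093]
force: [0.3, 0.2, -2.5]
width: 47.2
gripper_force: 61.4
```

```bash
python3 -m creep '[{"dx":0,"dy":0,"dz":-0.002,"rx":0,"ry":0,"rz":0,"grip":1},{"dx":0,"dy":0,"dz":-0.002,"rx":0,"ry":0,"rz":0,"grip":-0.45},{"dx":0,"dy":0,"dz":-0.002,"rx":0,"ry":0,"rz":0,"grip":-0.45},{"dx":0,"dy":0,"dz":-0.002,"rx":0,"ry":0,"rz":0,"grip":-0.45},{"dx":0,"dy":0,"dz":-0.002,"rx":0,"ry":0,"rz":0,"grip":-0.45}]'
python3 -m creep '[{"dx":0,"dy":0,"dz":0.1,"rx":0,"ry":0,"rz":0,"grip":-0.45},{"dx":0,"dy":0,"dz":0.25,"rx":0,"ry":0,"rz":0,"grip":-1},{"dx":0,"dy":0,"dz":0.4,"rx":0,"ry":0,"rz":0,"grip":-1},{"dx":-0.05,"dy":0.1,"dz":0.43,"rx":0,"ry":0,"rz":0.03,"grip":-1},{"dx":-0.1,"dy":0.2,"dz":0.43,"rx":0,"ry":0,"rz":0.06,"grip":-1}]'
python3 - <<'E'
from h import *
T=get_calibration("wrist")["world_from_camera"];a=get_image("wrist");cv2.imwrite("pics/w3.png",a[:,:,::-1]);np.save("w3.npy",T)
for P in [(510,-206,82),(426,77,26),(426,155,40)]:print(P,proj("wrist",P,T))
E
```

```text
clock: 4.58
eef_pos: [510.3, -206.3, 28.5]
tool_rot: [-3.142, 0.0, 0.094]
force: [-0.5, -0.3, -0.3]
width: 61.6
gripper_force: 0.0
clock: 5.2
eef_pos: [470.8, -125.8, 202.1]
tool_rot: [3.139, -0.003, 0.475]
force: [0.3, 0.5, -0.7]
width: 85.8
gripper_force: 0.0
(510, -206, 82) [419.2 195.6]
(426, 77, 26) [146.4 137.5]
(426, 155, 40) [ 93.9 113.9]
```

View pics/w3.png

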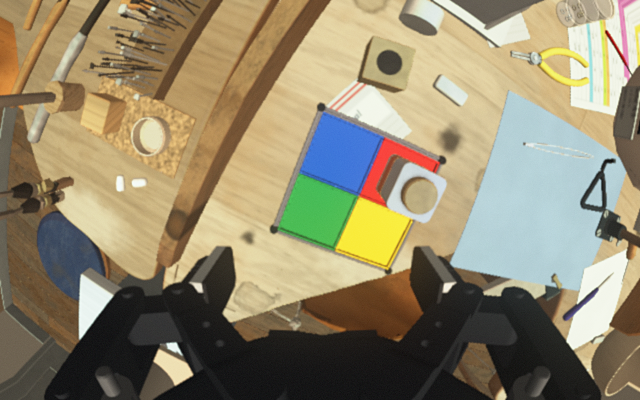

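Tin sits in red (cap at (420,193)); the dish is at (148,137), beech at (100,112), and the torch stand's foot is at (65,95).

```bash
python3 - <<'E'
from h import *
T=np.load("w3.npy");w=lambda p,z:at("wrist",p,z,T)
print("cap",w((420,193),82),"dish",w((149,136),28),w((149,136),33),"post",w((65,95),0),w((65,95),40))
E
python3 -m creep '[{"dx":-0.03,"dy":0.12,"dz":0,"rx":0,"ry":0,"rz":0.03,"grip":-1},{"dx":-0.06,"dy":0.24,"dz":0,"rx":0,"ry":0,"rz":0.06,"grip":-1},{"dx":-0.09,"dy":0.36,"dz":0,"rx":0,"ry":0,"rz":0.09,"grip":-1},{"dx":-0.109,"dy":0.46,"dz":0,"rx":0,"ry":0,"rz":0.12,"grip":-1},{"dx":-0.109,"dy":0.507,"dz":0,"rx":0,"ry":0,"rz":0.148,"grip":-1}]'
python3 -m creep '[{"dx":0,"dy":0,"dz":-0.05,"rx":0,"ry":0,"rz":0.027,"grip":-1},{"dx":0,"dy":0,"dz":-0.1,"rx":0,"ry":0,"rz":0.027,"grip":-1},{"dx":0,"dy":0,"dz":-0.1,"rx":0,"ry":0,"rz":0.027,"grip":-1},{"dx":0,"dy":0,"dz":-0.1,"rx":0,"ry":0,"rz":0.027,"grip":-1},{"dx":0,"dy":0,"dz":-0.1,"rx":0,"ry":0,"rz":0.027,"grip":-1}]'
python3 - <<'E'
from h import *
T=get_calibration("wrist")["world_from_camera"];a=get_image("wrist");cv2.imwrite("pics/w4.png",a[:,:,::-1]);np.save("w4.npy",T)
for P in [(427,77,26),(426,155,40)]:print(P,proj("wrist",P,T))
E
```

```text
cap [ 512.5 -205.4] dish [429.7  73.3] [431.3  70.6] post [416.  257.4] [429.5 216.6]
clock: 5.88
eef_pos: [425.9, 78.7, 200.6]
tool_rot: [-3.141, -0.001, 1.408]
force: [0.8, 0.3, -0.0]
width: 85.4
gripper_force: 0.0
clock: 6.5
eef_pos: [427.3, 76.5, 161.2]
tool_rot: [3.14, -0.0, 1.569]
force: [0.8, -0.3, -0.3]
width: 85.4
gripper_force: 0.0
(427, 77, 26) [321.1 187.7]
(426, 155, 40) [319.6 101.8]
```

View pics/w4.png

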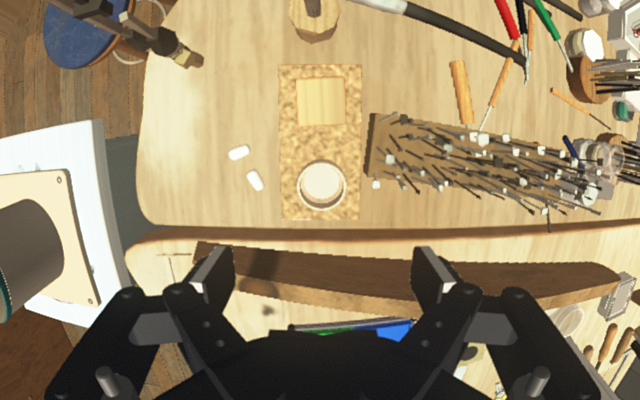

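The dish rim is at (322,186), as predicted. Burr tips near (375,185) are too close for x-axis fingers, so I'll turn the grip 45° and open only partly.

```bash
python3 -m creep '[{"dx":0.003,"dy":0.002,"dz":0,"rx":0,"ry":0,"rz":-0.03,"grip":-0.5},{"dx":0.003,"dy":0.002,"dz":0,"rx":0,"ry":0,"rz":-0.06,"grip":-0.5},{"dx":0.003,"dy":0.002,"dz":0,"rx":0,"ry":0,"rz":-0.09,"grip":-0.5},{"dx":0.003,"dy":0.002,"dz":-0.06,"rx":0,"ry":0,"rz":-0.12,"grip":-0.5},{"dx":0.003,"dy":0.002,"dz":-0.12,"rx":0,"ry":0,"rz":-0.125,"grip":-0.5}]'
python3 -m creep '[{"dx":0,"dy":0,"dz":-0.08,"rx":0,"ry":0,"rz":0,"grip":-0.5},{"dx":0,"dy":0,"dz":-0.15,"rx":0,"ry":0,"rz":0,"grip":-0.5},{"dx":0,"dy":0,"dz":-0.22,"rx":0,"ry":0,"rz":0,"grip":-0.5},{"dx":0,"dy":0,"dz":-0.257,"rx":0,"ry":0,"rz":0,"grip":-0.5},{"dx":0,"dy":0,"dz":-0.257,"rx":0,"ry":0,"rz":0,"grip":-0.5}]'
python3 -m creep '[{"dx":0,"dy":0,"dz":0,"rx":0,"ry":0,"rz":0,"grip":1},{"dx":0,"dy":0,"dz":0,"rx":0,"ry":0,"rz":0,"grip":1},{"dx":0,"dy":0,"dz":0,"rx":0,"ry":0,"rz":0,"grip":1},{"dx":0,"dy":0,"dz":0,"rx":0,"ry":0,"rz":0,"grip":1},{"dx":0,"dy":0,"dz":0,"rx":0,"ry":0,"rz":0,"grip":1}]'
```

```text
clock: 7.18
eef_pos: [428.8, 77.5, 112.8]
tool_rot: [3.14, -0.002, 0.781]
force: [0.5, -0.5, 1.1]
width: 63.9
gripper_force: 0.0
clock: 7.8
eef_pos: [427.6, 75.9, 12.0]
tool_rot: [3.14, 0.004, 0.784]
force: [0.4, -1.0, -1.1]
width: 64.1
gripper_force: 0.0
clock: 8.43
eef_pos: [427.2, 75.8, 12.4]
tool_rot: [3.14, 0.005, 0.784]
force: [-0.1, -0.3, 3.7]
width: 44.2
gripper_force: 61.6
```

```bash
python3 -m creep '[{"dx":0,"dy":0,"dz":0.1,"rx":0,"ry":0,"rz":0,"grip":1},{"dx":0,"dy":0,"dz":0.22,"rx":0,"ry":0,"rz":0,"grip":1},{"dx":0,"dy":0,"dz":0.35,"rx":0,"ry":0,"rz":0,"grip":1},{"dx":0.03,"dy":-0.08,"dz":0.38,"rx":0,"ry":0,"rz":0,"grip":1},{"dx":0.07,"dy":-0.2,"dz":0.38,"rx":0,"ry":0,"rz":0,"grip":1}]'
python3 -m creep '[{"dx":0.05,"dy":-0.13,"dz":0,"rx":0,"ry":0,"rz":0,"grip":1},{"dx":0.09,"dy":-0.25,"dz":0,"rx":0,"ry":0,"rz":0,"grip":1},{"dx":0.119,"dy":-0.331,"dz":0,"rx":0,"ry":0,"rz":0,"grip":1},{"dx":0.119,"dy":-0.331,"dz":-0.08,"rx":0,"ry":0,"rz":0,"grip":1},{"dx":0.119,"dy":-0.331,"dz":-0.2,"rx":0,"ry":0,"rz":0,"grip":1}]'
python3 - <<'E'
from h import *
cv2.imwrite("pics/t2.png",cv2.resize(get_image("top")[130:280,290:440,::-1],None,fx=4,fy=4,interpolation=cv2.INTER_CUBIC))
E
python3 -m creep '[{"dx":0,"dy":0,"dz":-0.08,"rx":0,"ry":0,"rz":0,"grip":1},{"dx":0,"dy":0,"dz":-0.14,"rx":0,"ry":0,"rz":0,"grip":1},{"dx":0,"dy":0,"dz":-0.16,"rx":0,"ry":0,"rz":0,"grip":1},{"dx":0,"dy":0,"dz":-0.16,"rx":0,"ry":0,"rz":0,"grip":1},{"dx":0,"dy":0,"dz":-0.16,"rx":0,"ry":0,"rz":0,"grip":1}]'
```

```text
clock: 9.05
eef_pos: [456.0, -3.8, 165.8]
tool_rot: [3.139, 0.002, 0.788]
force: [1.6, 0.2, -1.7]
width: 44.2
gripper_force: 62.1
clock: 9.68
eef_pos: [503.4, -137.7, 83.9]
tool_rot: [3.139, 0.004, 0.782]
force: [-0.1, -0.1, -1.1]
width: 44.2
gripper_force: 62.1
clock: 10.35
eef_pos: [503.2, -136.7, 21.1]
tool_rot: [3.14, 0.005, 0.784]
force: [-0.1, -0.2, -1.2]
width: 44.3
gripper_force: 62.1
```

```bash
python3 -m creep '[{"dx":0,"dy":0,"dz":-0.003,"rx":0,"ry":0,"rz":0,"grip":1},{"dx":0,"dy":0,"dz":-0.005,"rx":0,"ry":0,"rz":0,"grip":1},{"dx":0,"dy":0,"dz":-0.005,"rx":0,"ry":0,"rz":0,"grip":1},{"dx":0,"dy":0,"dz":-0.005,"rx":0,"ry":0,"rz":0,"grip":1},{"dx":0,"dy":0,"dz":-0.005,"rx":0,"ry":0,"rz":0,"grip":1}]'
```

```text
clock: 10.98
eef_pos: [502.9, -136.8, 18.9]
tool_rot: [3.14, 0.005, 0.784]
force: [-1.1, -0.7, 5.3]
width: 44.2
gripper_force: 62.8
```

View pics/t2.png

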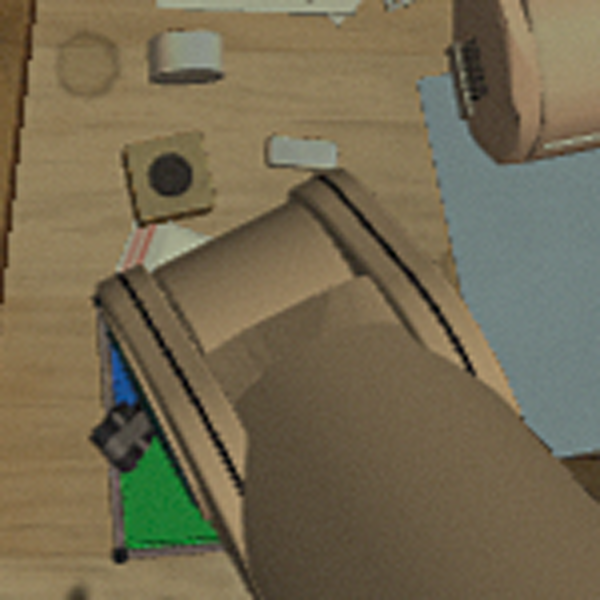

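The arm hides the bins here, while the brass and rubber are untouched. The force shows floor contact, so I'll release.

```bash
python3 -m creep '[{"dx":0,"dy":0,"dz":0,"rx":0,"ry":0,"rz":0,"grip":-0.45},{"dx":0,"dy":0,"dz":0,"rx":0,"ry":0,"rz":0,"grip":-0.45},{"dx":0,"dy":0,"dz":0,"rx":0,"ry":0,"rz":0,"grip":-0.45},{"dx":0,"dy":0,"dz":0.1,"rx":0,"ry":0,"rz":0,"grip":-0.45},{"dx":0,"dy":0,"dz":0.25,"rx":0,"ry":0,"rz":0,"grip":-0.45}]'
python3 -m creep '[{"dx":0,"dy":0,"dz":0.12,"rx":0,"ry":0,"rz":-0.03,"grip":-0.45},{"dx":0.08,"dy":0,"dz":0.15,"rx":0,"ry":0,"rz":-0.06,"grip":-0.45},{"dx":0.16,"dy":0.015,"dz":0.15,"rx":0,"ry":0,"rz":-0.09,"grip":-0.45},{"dx":0.2,"dy":0.015,"dz":0.15,"rx":0,"ry":0,"rz":-0.09,"grip":-0.45},{"dx":0.2,"dy":0.015,"dz":0.15,"rx":0,"ry":0,"rz":-0.09,"grip":-0.45}]'
python3 - <<'E'
from h import *
T=get_calibration("wrist")["world_from_camera"];a=get_image("wrist");cv2.imwrite("pics/w5.png",a[:,:,::-1]);np.save("w5.npy",T)
for P in [(608,-128.5,45),(684,-138,42),(628,-210,12),(503.5,-135,32)]:print(P,proj("wrist",P,T))
E
```

```text
clock: 11.6
eef_pos: [501.2, -136.3, 117.8]
tool_rot: [-3.138, 0.007, 0.785]
force: [0.3, -1.4, 0.7]
width: 61.8
gripper_force: 0.0
clock: 12.22
eef_pos: [583.1, -130.1, 177.8]
tool_rot: [3.141, 0.005, 0.219]
force: [-0.3, -0.0, -0.2]
width: 62.0
gripper_force: 0.0
(608, -128.5, 45) [325.9 162.6]
(684, -138, 42) [355.1  82.9]
(628, -210, 12) [407.  156.6]
(503.5, -135, 32) [309.7 259.4]
```

View pics/w5.png

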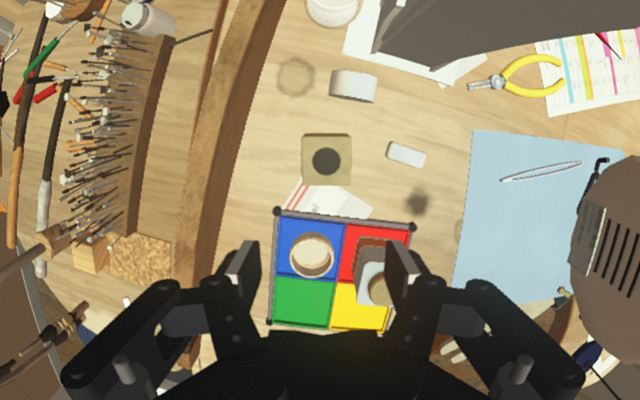

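The dish sits in blue (rim at (311,256)), and the brass hollow at (326,161) is on target and square to the gripper.

```bash
python3 -m creep '[{"dx":0.064,"dy":0.001,"dz":-0.06,"rx":0,"ry":0,"rz":0,"grip":-0.45},{"dx":0.064,"dy":0.001,"dz":-0.18,"rx":0,"ry":0,"rz":0,"grip":-0.45},{"dx":0.064,"dy":0.001,"dz":-0.3,"rx":0,"ry":0,"rz":0,"grip":-0.45},{"dx":0.064,"dy":0.001,"dz":-0.4,"rx":0,"ry":0,"rz":0,"grip":-0.45},{"dx":0.064,"dy":0.001,"dz":-0.417,"rx":0,"ry":0,"rz":0,"grip":-0.45}]'
python3 -m creep '[{"dx":0,"dy":0,"dz":0,"rx":0,"ry":0,"rz":0,"grip":1},{"dx":0,"dy":0,"dz":0,"rx":0,"ry":0,"rz":0,"grip":1},{"dx":0,"dy":0,"dz":0,"rx":0,"ry":0,"rz":0,"grip":1},{"dx":0,"dy":0,"dz":0,"rx":0,"ry":0,"rz":0,"grip":1},{"dx":0,"dy":0,"dz":0,"rx":0,"ry":0,"rz":0,"grip":1}]'
```

```text
clock: 12.9
eef_pos: [604.7, -130.3, 8.7]
tool_rot: [-3.14, 0.012, 0.219]
force: [-0.3, -0.3, 1.2]
width: 62.1
gripper_force: 0.0
clock: 13.52
eef_pos: [608.4, -130.7, 12.2]
tool_rot: [3.14, 0.005, 0.218]
force: [-2.1, -0.8, 4.2]
width: 44.2
gripper_force: 63.5
```

```bash
python3 -m creep '[{"dx":0,"dy":0,"dz":0.1,"rx":0,"ry":0,"rz":0,"grip":1},{"dx":0,"dy":0,"dz":0.22,"rx":0,"ry":0,"rz":0,"grip":1},{"dx":-0.06,"dy":0,"dz":0.3,"rx":0,"ry":0,"rz":0,"grip":1},{"dx":-0.18,"dy":-0.01,"dz":0.3,"rx":0,"ry":0,"rz":-0.02,"grip":1},{"dx":-0.3,"dy":-0.02,"dz":0.3,"rx":0,"ry":0,"rz":-0.02,"grip":1}]'
python3 -m creep '[{"dx":-0.1,"dy":-0.012,"dz":0,"rx":0,"ry":0,"rz":0,"grip":1},{"dx":-0.1425,"dy":-0.0125,"dz":0,"rx":0,"ry":0,"rz":0,"grip":1},{"dx":-0.1425,"dy":-0.0125,"dz":-0.1,"rx":0,"ry":0,"rz":0,"grip":1},{"dx":-0.1425,"dy":-0.0125,"dz":-0.2,"rx":0,"ry":0,"rz":0,"grip":1},{"dx":-0.1425,"dy":-0.0125,"dz":-0.2,"rx":0,"ry":0,"rz":0,"grip":1}]'
python3 -m creep '[{"dx":0,"dy":0,"dz":-0.05,"rx":0,"ry":0,"rz":0,"grip":1},{"dx":0,"dy":0,"dz":-0.08,"rx":0,"ry":0,"rz":0,"grip":1},{"dx":0,"dy":0,"dz":-0.082,"rx":0,"ry":0,"rz":0,"grip":1},{"dx":0,"dy":0,"dz":-0.084,"rx":0,"ry":0,"rz":0,"grip":1},{"dx":0,"dy":0,"dz":-0.084,"rx":0,"ry":0,"rz":0,"grip":1}]'
```

```text
clock: 14.15
eef_pos: [486.7, -138.3, 131.6]
tool_rot: [3.14, 0.005, 0.092]
force: [-0.8, -0.1, -5.4]
width: 44.1
gripper_force: 63.9
clock: 14.78
eef_pos: [429.2, -142.5, 49.5]
tool_rot: [-3.141, 0.011, 0.094]
force: [-0.2, -1.2, -4.8]
width: 44.0
gripper_force: 64.2
clock: 15.4
eef_pos: [431.6, -143.3, 18.6]
tool_rot: [3.14, 0.004, 0.093]
force: [-1.2, 0.4, 3.7]
width: 44.2
gripper_force: 65.4
```

```bash
python3 -m creep '[{"dx":0,"dy":0,"dz":0,"rx":0,"ry":0,"rz":0,"grip":-0.4},{"dx":0,"dy":0,"dz":0,"rx":0,"ry":0,"rz":0,"grip":-0.4},{"dx":0,"dy":0,"dz":0,"rx":0,"ry":0,"rz":0,"grip":-0.4},{"dx":0,"dy":0,"dz":0.1,"rx":0,"ry":0,"rz":0,"grip":-0.4},{"dx":0,"dy":0,"dz":0.25,"rx":0,"ry":0,"rz":0,"grip":-0.4}]'
python3 -m creep '[{"dx":0.0,"dy":0,"dz":0.1,"rx":0,"ry":0,"rz":0.03,"grip":-0.4},{"dx":0.1,"dy":0,"dz":0.15,"rx":0,"ry":0,"rz":0.06,"grip":-0.4},{"dx":0.22,"dy":0,"dz":0.15,"rx":0,"ry":0,"rz":0.09,"grip":-0.4},{"dx":0.34,"dy":0,"dz":0.15,"rx":0,"ry":0,"rz":0.12,"grip":-0.4},{"dx":0.46,"dy":0,"dz":0.15,"rx":0,"ry":0,"rz":0.145,"grip":-0.4}]'
python3 -m creep '[{"dx":0.08,"dy":0.005,"dz":0,"rx":0,"ry":0,"rz":0.03,"grip":-0.4},{"dx":0.1,"dy":0.005,"dz":0,"rx":0,"ry":0,"rz":0.06,"grip":-0.4},{"dx":0.12,"dy":0.005,"dz":0,"rx":0,"ry":0,"rz":0.09,"grip":-0.4},{"dx":0.13,"dy":0.005,"dz":0,"rx":0,"ry":0,"rz":0.09,"grip":-0.4},{"dx":0.13,"dy":0.005,"dz":0,"rx":0,"ry":0,"rz":0.09,"grip":-0.4}]'
python3 - <<'E'
from h import *
T=get_calibration("wrist")["world_from_camera"];a=get_image("wrist");cv2.imwrite("pics/w6.png",a[:,:,::-1]);np.save("w6.npy",T)
for P in [(684,-138,42),(676,-139,0),(628,-210,12),(432,-141.5,51)]:print(P,proj("wrist",P,T))
E
```

```text
clock: 16.02
eef_pos: [430.0, -142.8, 117.7]
tool_rot: [-3.141, 0.009, 0.094]
force: [0.9, -1.1, -0.7]
width: 59.8
gripper_force: 0.0
clock: 16.65
eef_pos: [616.3, -143.7, 177.6]
tool_rot: [3.141, 0.006, 1.009]
force: [0.0, -1.3, -0.2]
width: 59.8
gripper_force: 0.0
clock: 17.27
eef_pos: [666.9, -141.2, 177.4]
tool_rot: [3.141, 0.005, 1.566]
force: [-0.6, -0.4, -0.4]
width: 60.0
gripper_force: 0.0
(684, -138, 42) [340.1 183.9]
(676, -139, 0) [330.4 175.7]
(628, -210, 12) [286.4 242.2]
(432, -141.5, 51) [104.9 192.5]
```

View pics/w6.png

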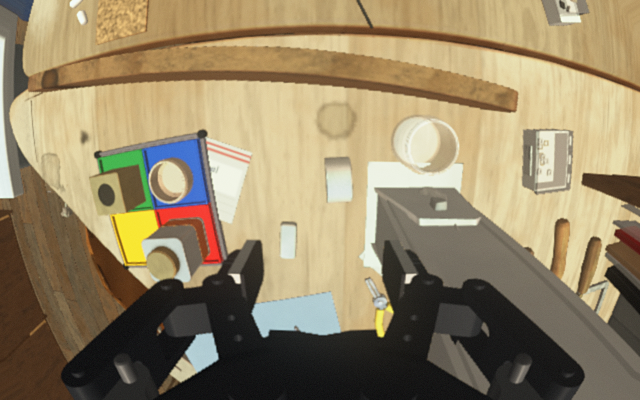

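Run:
```python
from h import *
T=np.load("w6.npy");w=lambda p,z:at("wrist",p,z,T)
print("cam",T[:3,3],"pum",[w(p,40) for p in [(327,159),(350,158),(353,201),(328,203)]],"c",w((339.5,180),42))
for p in [(375,188),(417,225),(480,218),(463,188)]:
    for z in (0,15):
        q=w(p,z);print(p,z,q,[proj("wrist",(*q,zz),T) for zz in (100,200)])
for p in [(345,128),(390,133),(355,100),(330,130),(390,105)]: print("top",p,at("top",p,0))
a=cv2.imread("pics/w6.png")[120:270,290:490];b=cv2.imread("pics/top0.png")[90:190,310:410]
cv2.imwrite("pics/w6c.png",cv2.hconcat([cv2.resize(a,(480,360),interpolation=2),cv2.resize(b,(320,320),interpolation=2)[:360] if 0 else cv2.copyMakeBorder(cv2.resize(b,(320,320),interpolation=2),0,40,0,0,0)]))
```

```text
cam [668.06085388 -72.33700456 320.31093621] pum [array([ 671.9, -115. ]), array([ 693. , -114.1]), array([ 696.5, -155.1]), array([ 672.8, -157. ])] c [ 683.4 -134.3]
(375, 188) 0 [ 724.1 -152.4] [array([395.7, 219.5]), array([439.6, 289.2])]
(375, 188) 15 [ 721.5 -148.7] [array([392.8, 215. ]), array([435.9, 283.1])]
(417, 225) 0 [ 775.4 -195.9] [array([448.7, 266.1]), array([503.2, 341.4])]
(417, 225) 15 [ 770.4 -190.1] [array([444.5, 260.4]), array([499.1, 335.4])]
(480, 218) 0 [ 857.2 -189.1] [array([525.4, 253. ]), array([593.7, 310.7])]
(480, 218) 15 [ 848.4 -183.7] [array([519.6, 248.4]), array([588.9, 306.5])]
(463, 188) 0 [ 828.5 -152.1] [array([509.1, 216.5]), array([586., 269.])]
(463, 188) 15 [ 820.9 -148.4] [array([502.8, 212.6]), array([580.2, 264.9])]
top (345, 128) [ 726.4 -160.4]
top (390, 133) [ 716.7 -270.4]
top (355, 100) [ 796.4 -184. ]
top (330, 130) [ 720.6 -124. ]
top (390, 105) [ 786.1 -270. ]
```

View pics/w6c.png

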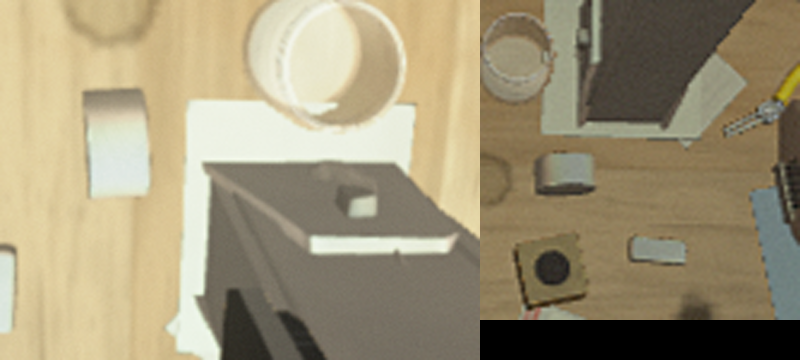

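The crop shows a fixed grey column with its near corner at about x 724, y -152, right beside the pumice. I'll lean the hand 0.25 rad toward +y about the closing axis (pads stay flat) and use a narrower opening.

```bash
python3 -m creep '[{"dx":0,"dy":0.01,"dz":0,"rx":-0.02,"ry":0,"rz":0.008,"grip":-0.06},{"dx":0,"dy":0.016,"dz":0,"rx":-0.04,"ry":0,"rz":0.008,"grip":-0.06},{"dx":0.02,"dy":0.016,"dz":0,"rx":-0.04,"ry":0,"rz":0.008,"grip":-0.06},{"dx":0.0375,"dy":0.016,"dz":-0.05,"rx":-0.04,"ry":0,"rz":0.008,"grip":-0.06},{"dx":0.0375,"dy":0.016,"dz":-0.15,"rx":-0.04,"ry":0,"rz":0.008,"grip":-0.06}]'
python3 - <<'E'
from h import *
T=get_calibration("wrist")["world_from_camera"];a=get_image("wrist");cv2.imwrite("pics/w7.png",a[:,:,::-1])
s=ctrl.read_state();print(s["eef_pos"],s["qpos"].round(2));print(proj("wrist",(684,-135,42),T))
E
```

```text
clock: 17.95
eef_pos: [683.8, -137.6, 117.3]
tool_rot: [-3.14, 0.257, 1.615]
force: [-0.2, 0.4, 0.3]
width: 45.6
gripper_force: 0.0
[ 679.1487797  -138.08663686  110.00058695] [ 0.44  0.94 -0.78  1.52  0.98  1.15 -0.62]
[322.1 179.6]
```

View pics/w7.png

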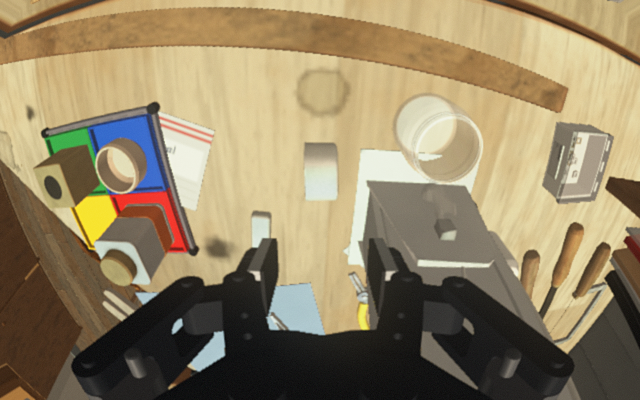

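Pumice centre at (321,172), columns 305–338, between the finger lines at x ≈ 322; column corner at (368,183) is clear of the right finger's path.

```bash
python3 -m creep '[{"dx":0,"dy":0,"dz":-0.07,"rx":0,"ry":0,"rz":0,"grip":-0.06},{"dx":0,"dy":0,"dz":-0.14,"rx":0,"ry":0,"rz":0,"grip":-0.06},{"dx":0,"dy":0,"dz":-0.2,"rx":0,"ry":0,"rz":0,"grip":-0.06},{"dx":0,"dy":0,"dz":-0.26,"rx":0,"ry":0,"rz":0,"grip":-0.06},{"dx":0,"dy":0,"dz":-0.26,"rx":0,"ry":0,"rz":0,"grip":-0.06}]'
python3 -m creep '[{"dx":0,"dy":0,"dz":0,"rx":0,"ry":0,"rz":0,"grip":0.1},{"dx":0,"dy":0,"dz":0,"rx":0,"ry":0,"rz":0,"grip":0.3},{"dx":0,"dy":0,"dz":0,"rx":0,"ry":0,"rz":0,"grip":1},{"dx":0,"dy":0,"dz":0,"rx":0,"ry":0,"rz":0,"grip":1},{"dx":0,"dy":0,"dz":0,"rx":0,"ry":0,"rz":0,"grip":1}]'
```

```text
clock: 18.62
eef_pos: [680.6, -134.8, 11.2]
tool_rot: [-3.132, 0.256, 1.622]
force: [0.0, -0.3, -0.4]
width: 45.4
gripper_force: 0.0
clock: 19.25
eef_pos: [683.0, -134.7, 15.1]
tool_rot: [-3.138, 0.257, 1.62]
force: [-0.5, 1.6, 5.9]
width: 23.2
gripper_force: 60.1
```

```bash
python3 -m creep '[{"dx":0,"dy":0,"dz":0.08,"rx":0,"ry":0,"rz":0,"grip":1},{"dx":0,"dy":0,"dz":0.2,"rx":0,"ry":0,"rz":0,"grip":1},{"dx":-0.06,"dy":0,"dz":0.32,"rx":0,"ry":0,"rz":0,"grip":1},{"dx":-0.18,"dy":-0.01,"dz":0.35,"rx":0,"ry":0,"rz":0.007,"grip":1},{"dx":-0.3,"dy":-0.06,"dz":0.35,"rx":0,"ry":0,"rz":0.007,"grip":1}]'
python3 -m creep '[{"dx":-0.11,"dy":-0.05,"dz":0,"rx":0,"ry":0,"rz":0,"grip":1},{"dx":-0.22,"dy":-0.1,"dz":0,"rx":0,"ry":0,"rz":0,"grip":1},{"dx":-0.31,"dy":-0.1375,"dz":0,"rx":0,"ry":0,"rz":0,"grip":1},{"dx":-0.31,"dy":-0.1375,"dz":0,"rx":0,"ry":0,"rz":0,"grip":1},{"dx":-0.31,"dy":-0.1375,"dz":-0.08,"rx":0,"ry":0,"rz":0,"grip":1}]'
python3 - <<'E'
from h import *
T=get_calibration("wrist")["world_from_camera"];a=get_image("wrist");cv2.imwrite("pics/w8.png",a[:,:,::-1]);s=ctrl.read_state();print(s["eef_pos"],s["tool_rot"])
for P in [(438.7,-213,6),(438.7,-213,110)]: print(proj("wrist",P,T))
E
```

```text
clock: 19.88
eef_pos: [561.7, -157.5, 155.3]
tool_rot: [-3.139, 0.256, 1.667]
force: [0.3, -0.2, -0.3]
width: 23.6
gripper_force: 59.3
clock: 20.5
eef_pos: [440.6, -214.4, 123.3]
tool_rot: [3.141, 0.259, 1.662]
force: [0.0, -1.3, -0.3]
width: 23.2
gripper_force: 59.3
[ 437.85087233 -213.53634229  119.0108988 ] [-3.13541599  0.25473961  1.66401438]
[319.5 157.6]
[317.9 233.1]
```

View pics/w8.png

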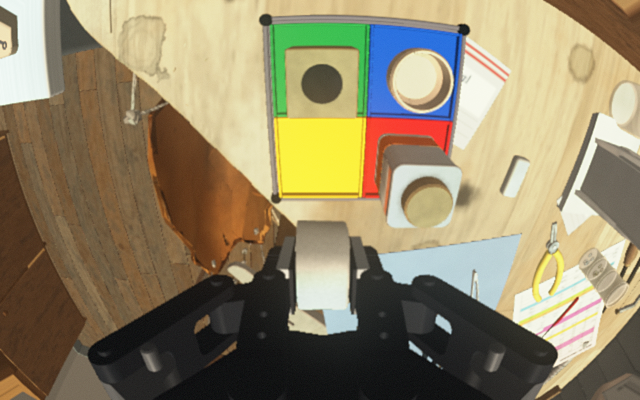

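Brass, dish and tin are all in their bins; the pumice is held straight and the yellow bin centre (320,157) lies below as predicted. Lowering.

```bash
python3 -m creep '[{"dx":0,"dy":0,"dz":-0.08,"rx":0,"ry":0,"rz":0,"grip":1},{"dx":0,"dy":0,"dz":-0.16,"rx":0,"ry":0,"rz":0,"grip":1},{"dx":0,"dy":0,"dz":-0.22,"rx":0,"ry":0,"rz":0,"grip":1},{"dx":0,"dy":0,"dz":-0.25,"rx":0,"ry":0,"rz":0,"grip":1},{"dx":0,"dy":0,"dz":-0.25,"rx":0,"ry":0,"rz":0,"grip":1}]'
python3 -m creep '[{"dx":0,"dy":0,"dz":-0.002,"rx":0,"ry":0,"rz":0,"grip":1},{"dx":0,"dy":0,"dz":-0.004,"rx":0,"ry":0,"rz":0,"grip":1},{"dx":0,"dy":0,"dz":-0.004,"rx":0,"ry":0,"rz":0,"grip":1},{"dx":0,"dy":0,"dz":-0.004,"rx":0,"ry":0,"rz":0,"grip":1},{"dx":0,"dy":0,"dz":-0.004,"rx":0,"ry":0,"rz":0,"grip":1}]'
```

```text
clock: 21.18
eef_pos: [439.1, -212.9, 21.5]
tool_rot: [-3.136, 0.256, 1.666]
force: [-0.0, 0.5, -0.5]
width: 23.4
gripper_force: 60.8
clock: 21.8
eef_pos: [439.3, -213.4, 21.1]
tool_rot: [-3.138, 0.257, 1.665]
force: [-0.5, 2.2, 8.0]
width: 23.4
gripper_force: 62.0
```

Contact. Release gently, straight up, then look.

```bash
python3 -m creep '[{"dx":0,"dy":0,"dz":0,"rx":0,"ry":0,"rz":0,"grip":0.3},{"dx":0,"dy":0,"dz":0,"rx":0,"ry":0,"rz":0,"grip":0.1},{"dx":0,"dy":0,"dz":0,"rx":0,"ry":0,"rz":0,"grip":-0.06},{"dx":0,"dy":0,"dz":0,"rx":0,"ry":0,"rz":0,"grip":-0.06},{"dx":0,"dy":0,"dz":0,"rx":0,"ry":0,"rz":0,"grip":-0.06}]'
python3 -m creep '[{"dx":0,"dy":0,"dz":0.08,"rx":0,"ry":0,"rz":0,"grip":-0.06},{"dx":0,"dy":0,"dz":0.18,"rx":0,"ry":0,"rz":0,"grip":-0.06},{"dx":0,"dy":0,"dz":0.3,"rx":0,"ry":0,"rz":0,"grip":-0.06},{"dx":-0.05,"dy":-0.1,"dz":0.42,"rx":0.02,"ry":0,"rz":0,"grip":-0.06},{"dx":-0.05,"dy":-0.2,"dz":0.45,"rx":0.04,"ry":0,"rz":0,"grip":-0.06}]'
python3 - <<'E'
from h import *
a=get_image("wrist");cv2.imwrite("pics/w9.png",a[:,:,::-1]);T=get_calibration("wrist")["world_from_camera"]
for P in [(438.7,-213,6),(628,-210,12)]: print(proj("wrist",P,T))
E
```

```text
clock: 22.42
eef_pos: [438.0, -213.9, 20.1]
tool_rot: [-3.136, 0.257, 1.665]
force: [-0.9, 0.6, -0.0]
width: 44.7
gripper_force: 0.0
clock: 23.05
eef_pos: [421.4, -277.2, 191.9]
tool_rot: [3.138, 0.058, 1.664]
force: [1.7, -1.9, -0.4]
width: 45.3
gripper_force: 0.0
[346.3  95.3]
[507.2 116.9]
```

View pics/w9.png

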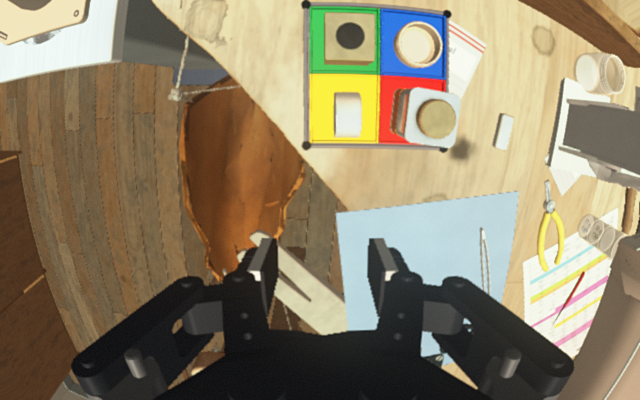

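All four items stand upright in the right bins: brass (350,35), dish (419,43), pumice (348,114), tin (430,115). The rubber at (504,131) hasn't moved.

```bash
python3 -m creep '[{"dx":0,"dy":0,"dz":0,"rx":0,"ry":0,"rz":0,"grip":-0.06},{"dx":0,"dy":0,"dz":0,"rx":0,"ry":0,"rz":0,"grip":-0.06},{"dx":0,"dy":0,"dz":0,"rx":0,"ry":0,"rz":0,"grip":-0.06},{"dx":0,"dy":0,"dz":0,"rx":0,"ry":0,"rz":0,"grip":-0.06},{"dx":0,"dy":0,"dz":0,"rx":0,"ry":0,"rz":0,"grip":-0.06}]'
python3 -c "
from cell import ctrl
print(ctrl.finish_job())"
```

```text
clock: 23.72
eef_pos: [420.5, -277.3, 189.3]
tool_rot: [-3.141, 0.059, 1.66]
force: [-0.5, 0.1, 1.0]
width: 45.4
gripper_force: 0.0
the job is handed in; nothing more can be done
None
```

I packed the tin, dish, pumice and brass cube upright in the red, blue, yellow and green bins and handed the job in at about 24 s; the rubber and beech block looked undisturbed in the wrist pictures, but the hand-in returned no verdict.

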